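# Fit a sprung paper-roll spindle into its stand

### The job

Put the paper roll back into its stand on the worktop: pick up the roll on its spindle, put the brass spring plunger against the slotted cheek, push to compress the spring, slide down the slot until the plunger drops into its cup, then let the spring seat the fixed steel pin in the cup opposite and let go. The roll must hang level between the two cups, fully home at both ends. Never force the stand (stay below about 25 N), and leave the mug, jars and other things where they are.

Things in the scene. Friction and masses are not known exactly. Their poses are not given: they have to be found in the camera images.
- spindle: White paper roll (44 mm diameter, 84 mm long, the place to grip) fixed on a spindle, lying on the worktop, 0.2 to 0.32 kg. Origin: on the axis, mid-roll. Own y along the axis, + towards the plunger. Blue hexagonal flanges, 50 mm across flats, 6 mm thick, at y = +-42 to +-48 mm, collars 18 mm wide beyond them to +53 and -55: the axis lies 25 mm above the worktop. Free overall length 173 mm.
- plunger_tip (a point): End of the brass plunger, 10 mm diameter, round nose, on the spindle's axis: 90 mm from the roll's middle at +y when free. It slides in up to 28 mm against a spring (2 N at first, plus 0.35 N per mm), then hits a hard stop; greased, so it moves with some drag (0.6 N per 10 mm/s). Polished, friction 0.15.
- pin_tip (a point): End of the fixed steel pin, 10 mm diameter, round nose, polished, on the spindle's axis, 83 mm from the roll's middle at -y.
- stand: Fixed roll stand. Origin: centre of the underside of its wooden foot (90 x 210 x 12 mm); own y runs along the line of its two cups, z up. On it is clamped a white yoke with two upright cheeks at a height that is NOT reported: both cups lie at x = 0 at one height H, 92 to 132 mm above the worktop, to be found by feel or sight. Its bottom bar (30 mm wide) is at H-63 to H-53 mm.
- slot_side (a point): At worktop level below the floor of the slot in the taller, slotted cheek (stand y = +79 mm). Grey ribs 4 mm thick (to y = +75) leave an upright slot 14 mm wide, from below the cup to H+19, flaring to 45 mm wide at the cheek's top, H+78. At H: round cup, 14 mm diameter, 6 mm deeper than the slot's floor (bottom y = +85). The plunger goes here; its nose drops in from about H+5.
- plain_side (a point): At worktop level below the inner face of the lower, plain cheek (stand y = -75 mm), top at H+12 mm. At H: cup for the pin, 14 mm diameter, 8 mm deep (bottom y = -83). With the plunger on the slot's floor it must be in by 21 mm or more for the pin to pass this face. Seated, the roll's middle is at stand x = y = 0, plunger in by 5 mm, tips about 2 mm below H.
- mug: White dotted mug, 78 x 114 x 93 mm, bystander; origin centre of underside.
- salt_shaker: Salt shaker, 44 x 44 x 90 mm, bystander; origin centre of underside.
- honey_jar: Honey jar with green lid, 64 x 68 x 84 mm, bystander; origin centre of underside.
- spice_jar: Spice jar with green lid, 45 x 45 x 97 mm, bystander; origin centre of underside.
- garlic: Garlic bulb, 55 mm, bystander; origin centre of underside.

How it is judged (in metres and radians):
On the way:
1. the plunger is pressed in by at least 12 mm against the stand (y of plunger_tip in the frame of spindle below 0.078 m and contact force between spindle and stand above 2 N), for 0.1 s.
At the end, for the whole second after the job is handed in: The spindle hangs at rest between the cups: its middle within 3 mm along and 4 mm across of the stand's middle, 86 to 136 mm up, within 0.05 rad of the line of the cups, plunger tip within 3 mm of the bottom of the cup in the slotted cheek (y of spindle in the frame of stand between -0.003 and 0.003 m and x of spindle in the frame of stand between -0.004 and 0.004 m and z of spindle in the frame of stand between 0.086 and 0.136 m and y of plunger_tip in the frame of stand between 0.082 and 0.088 m and angle between the y axis of spindle and the y axis of stand, either way round below 0.05 rad and linear speed of spindle below 0.02 m/s); the robot touches nothing.
It fails at once if the stand is forced with more than 25 N (contact force between stand and anything else above 25 N).
It fails at once if a bystander is moved by more than 30 mm (distance of any of mug, salt_shaker, honey_jar, spice_jar, garlic from where it was at the start of the episode above 0.03 m).
It also fails if it takes over 72 s, if anything falls off the work surface, if the arm or the gripper's body presses on something with over 40 N, if the wrist force passes 120 N, or if a joint passes its speed limit or range.

### The arm

A 6-joint arm with a two-finger parallel gripper is mounted at the origin on a cart in front of the work surface, level with it; the furniture and walls round the work are solid. World frame = base frame: x ahead of the robot, y to its left, z up, the work surface at z = 0. Lengths are in m, angles in degrees, forces in N, time in s.
With the tool pointing down it reaches from about 0.3 to 0.75 m from the base axis. Payload 8.5 kg.
Tool frame: the origin (TCP) lies midway between the tips of the shut fingers; the grasp point (between the pads) lies 19 mm behind it (env.hold_point_z is the distance from the TCP to the grasp point, in m); z points along the fingers, y is the line along which they close (so a half turn about z gives the same grasp; the last joint's range is limited). The gripper opens to 85 mm and grips with 20 to 120 N. Pads are 22 mm wide; open, the fingers measure 114 mm over their backs; the gripper's body (76 mm by 85 mm) begins 54 mm behind the grasp point. The pads swing forward as they close: fully open they stand 13 mm farther back than shut.
Start: joints at [-84.357, 21.807, 74.336, -0, 83.858, -12.336], TCP at [0.17, -0.523, 0.202] pointing down, gripper open.
Joint ranges: [-178.18, 178.18], [-50.72, 133.34], [12.68, 142.11], [-81.47, 261.47], [9.98, 163.14], [-165.26, 165.26]. Speed limits (degrees/s): [136.94, 136.94, 180, 180, 180, 180].

### API

Orientations are given as a 3x3 rotation matrix whose columns are the frame's x, y, z axes.
In Python, from rig import observe, get_image, camera_info, env gives the robot as it stands.
- The arm moves only by the tool drive_tool, never from a script. Its arguments are lists of equal length, an entry for each row: "offset": the shift along the tool's x, y, z in units of 40 mm (1.0 is 40 mm), a list of three; "turn": the turn, a rotation vector about the tool's x, y, z in units of 6 degrees (1.0 is 6 degrees), a list of three; "hand": the opening, from 0 (shut) to 1 (fully open). A call has exactly 10 rows; each row shifts and turns the commanded pose from where the row before left it, along the tool's axes as they then stand; what a row does not reach is not made up. A row lasts 1/8 s, in which the tool goes at most 62.5 mm and 10.7 degrees, less where a joint would pass 70% of its speed; a pose out of reach is approached as far as the arm can. A call is refused whole if a number of a shift passes 1 or a number of a turn 1, either way. A call with a gripper value outside its range is refused whole. The fingers move at their own pace and stop on an object; "newtons" is the grip in N (left out, the last holds). Time passes only in rows, so rows that do not move let the fingers close, or fill a call up. It gives the time, the measured TCP pose, the force, the opening and the grip force at its end, in the units of the state.
- observe(): the state, without advancing time (a new reading comes with each control period).
- get_image(name): name is "scene" or "top"; returns the picture (480x640x3 uint8, blue, green, red); there is no depth.
- camera_info(name): a dict with "fx", "fy", "cx", "cy" (pixels), "k1" (the pictures are not rectified: a ray, as slopes to the right and down, at radius r is drawn at 1 + k1 r^2 times it, then the intrinsics apply), "world_to_cam" (4x4, takes a point from world to camera coordinates). Camera axes: x right, y down, z forward; pixel columns grow to the right and rows downward; lengths in m; the calibration is good to about 2 mm. A picture is of the moment at which its call begins. camera_info takes no time and is no camera call.
- env.close_job(): hands the job in; it is judged then, once.
The state is a dict: "time_s": time; "q": joint angles; "qvel": joint speeds; "joint_efforts": joint torques, N m; "position": TCP position; "tool_rot": TCP orientation; "ft_force": force on the tool from outside, world axes, zero at the start; "wrist_torque": the same for the moment, N m; "grip_width": finger opening in m; "gripper_force": force on a finger pad.
Only numpy, scipy, OpenCV 4.12 (cv2) and the standard library are available. Lean on these libraries where they do the work, as an engineer would, in place of code of your own. Each camera call takes 0.05 s, during which the arm holds its last target. There are 200 camera calls.

## Working session

There is one attempt and no reset: what is moved stays moved. The work goes in short steps, Python scripts to look and compute and a tool call to move; the robot and the scene stay as the last step left them, time stands still between calls to the robot, and variables do not carry over. Pictures are saved under pics/ and viewed, at most 12 in all, crops included, and the job is handed in when it is done.

Besides the shell and the picture viewer there is one more tool, called after "Request:" as a command line: name --argument value ..., lists and objects as JSON in quotes. drive_tool: Moves the arm, as the interface text tells. Its arguments: {"type":"object","properties":{"offset":{"type":"array"},"turn":{"type":"array"},"hand":{"type":"array"},"newtons":{"type":"number"}},"required":["offset","turn","hand"]}

```bash
mkdir -p pics; ls; python3 - <<'E'
from rig import observe,get_image,camera_info,env
import cv2
for n in("scene","top"):
    cv2.imwrite(f"pics/{n}0.png",get_image(n)); c=camera_info(n); print(n,c)
print(observe())
E
```

```text
pics
scene {'fx': 533.0420395443534, 'fy': 533.0420395443534, 'cx': 320.67297417222085, 'cy': 233.21218131425468, 'k1': -0.021157861369685862, 'world_to_cam': array([[ 0.81833451, -0.57473934,  0.001824  , -0.50920165],
       [-0.23106198, -0.33189686, -0.91457905,  0.12765813],
       [ 0.52624994,  0.74801014, -0.40440306,  1.28523922],
       [ 0.        ,  0.        ,  0.        ,  1.        ]])}
top {'fx': 469.57988032649644, 'fy': 469.57988032649644, 'cx': 319.2090661028893, 'cy': 236.01384439141574, 'k1': 0.010423471383381525, 'world_to_cam': array([[ 0.02794327, -0.99943934, -0.01844402, -0.10246199],
       [-0.98844502, -0.0248765 , -0.14952456,  0.54001463],
       [ 0.1489819 ,  0.02240911, -0.98858597,  1.28294279],
       [ 0.        ,  0.        ,  0.        ,  1.        ]])}
{'time_s': 0.1, 'q': array([-8.43565586e+01,  2.18355952e+01,  7.43775371e+01,  8.46735510e-04,
        8.38589518e+01, -1.23341465e+01]), 'qvel': array([-0.01648325, -0.08886037, -0.17222563, -0.0644503 , -0.12612923,
       -0.00038704]), 'joint_efforts': array([ 2.87935683e-03, -4.49220800e+01, -2.31657600e+01, -1.68110651e-04,
        3.68619076e-03, -1.68424430e-05]), 'position': array([ 0.16974218, -0.52284508,  0.20170485]), 'tool_rot': array([[ 9.51177826e-01,  3.08643371e-01, -1.09096589e-04],
       [ 3.08643261e-01, -9.51177043e-01,  1.25345260e-03],
       [ 2.83099664e-04, -1.22592824e-03, -9.99999208e-01]]), 'ft_force': array([-0.37064792,  0.22930585,  0.13756438]), 'wrist_torque': array([-0.00369589, -0.00602236,  0.06545928]), 'gripper_force': 0.0, 'grip_width': 0.08536321500629696}
```

View pics/scene0.png

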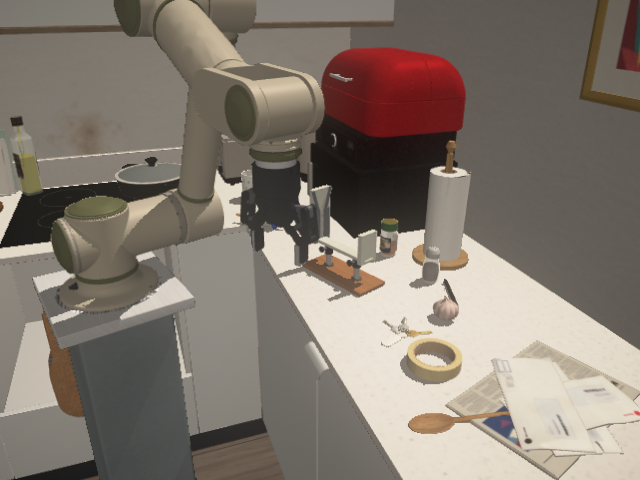

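View pics/top0.png

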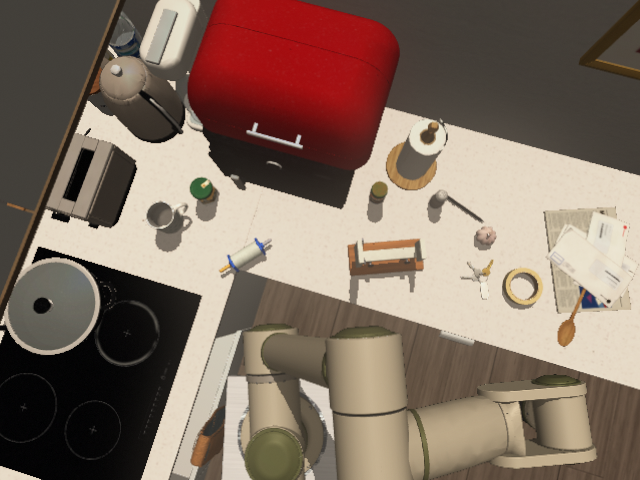

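The top picture shows the spindle at about (245,255) and the stand at (387,258). The scene picture shows the slotted, taller cheek at (321,210) and the plain one at (367,247). I'll enlarge the top view.

```bash
python3 - <<'E'
import cv2,numpy as np
a=cv2.imread("pics/top0.png"); s=cv2.imread("pics/scene0.png")
A=cv2.resize(a[225:285,210:280],None,fx=5.6,fy=5.6,interpolation=cv2.INTER_CUBIC)
B=cv2.resize(a[225:285,340:435],None,fx=4.2,fy=4.2,interpolation=cv2.INTER_CUBIC)
o=np.zeros((600,800,3),np.uint8); o[:A.shape[0],:A.shape[1]]=A; o[:B.shape[0],400:400+B.shape[1]]=B[:,:400]
C=cv2.resize(s[180:295,295:390],None,fx=3,fy=3,interpolation=cv2.INTER_CUBIC)
o[255:600,400:400+C.shape[1]]=C[:345]
cv2.imwrite("pics/crop0.png",o)
E
```

```text
(no output)
```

View pics/crop0.png

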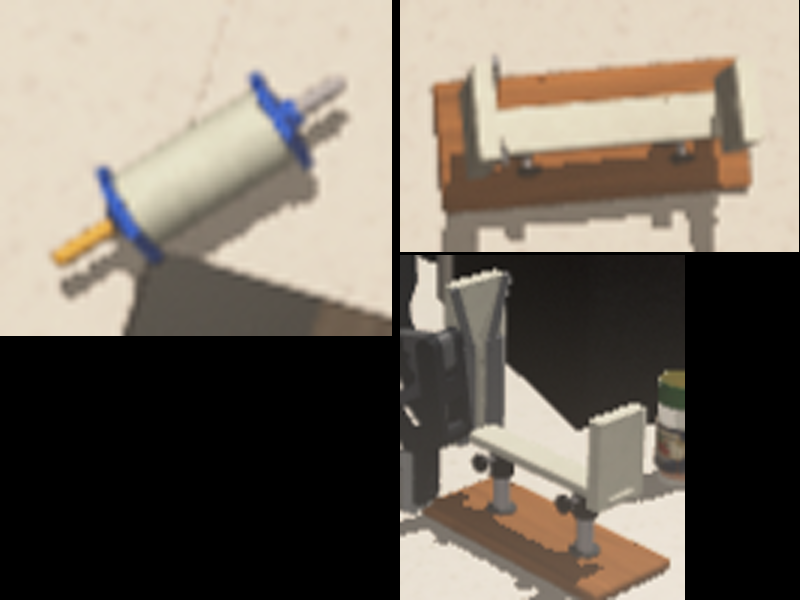

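Crop readings, in full-image pixels:
- **Spindle (top view):** plunger tip at (220.2,271.1) and pin tip at (271.1,239.8).
- **Foot corners (top view):** (348.1,245.7), (420,239.3), (423.3,269.8) and (350.7,274.5).
- **Cheek tops (scene view):** plain (358.3,233.3) and (376.7,230); slotted (311,189.3) and (330,185).

The plunger end and the slotted cheek are both on the left (+y), so the roll needs no flip.

```bash
cat > h.py <<'E'
import numpy as np
from rig import camera_info
from scipy.optimize import least_squares
def proj(n,P):
    c=camera_info(n); P=np.atleast_2d(P); p=P@c["world_to_cam"][:3,:3].T+c["world_to_cam"][:3,3]
    s=p[:,:2]/p[:,2:]; s=s*(1+c["k1"]*(s**2).sum(1,keepdims=True))
    return s*[c["fx"],c["fy"]]+[c["cx"],c["cy"]]
def unproj(n,uv,z):
    return least_squares(lambda q:(proj(n,[q[0],q[1],z])-uv).ravel(),[.5,0]).x
E
python3 - <<'E'
from h import *
for n in("scene","top"):
    W=camera_info(n)["world_to_cam"]; print(n,-W[:3,:3].T@W[:3,3])
a=unproj("top",[220.2,271.1],.025);b=unproj("top",[271.1,239.8],.025)
d=a-b;L=np.hypot(*d);print("tip",a,b,L,"ang of +y",np.degrees(np.arctan2(d[1],d[0])),"mid",b+d/L*.083)
foot=[[.045,.105],[.045,-.105],[-.045,-.105],[-.045,.105]]
fp=np.array([[348.1,245.7],[420,239.3],[423.3,269.8],[350.7,274.5]])
for p in fp: print(unproj("top",p,.012))
def T(P,q):
    c,s=np.cos(q[2]),np.sin(q[2]);P=np.array(P,float)
    return np.c_[q[0]+c*P[:,0]-s*P[:,1],q[1]+s*P[:,0]+c*P[:,1],P[:,2]]
def res(q):
    H,w1,w2=q[3:6]
    F=[f+[.012] for f in foot]
    r=[proj("top",T(F,q))-fp]
    r.append(proj("scene",T([F[3],F[1]],q))-[[303.3,266],[384.3,282.7]])
    r.append(proj("scene",T([[-w1,-.087,H+.012],[w1,-.087,H+.012]],q))-[[358.5,233.3],[376.7,230]])
    r.append(proj("scene",T([[-w2,.075,H+.078],[w2,.075,H+.078]],q))-[[311,189.3],[330,185]])
    return np.concatenate(r).ravel()
s=least_squares(res,[.45,-.15,0,.11,.02,.02],loss="soft_l1");print(s.x,np.degrees(s.x[2]));print(res(s.x).reshape(-1,2).round(1))
E
```

```text
scene [-0.23016284 -1.21166085  0.63743692]
top [ 0.34550264 -0.11772047  1.34715489]
tip [0.43747769 0.18919026] [0.53039594 0.0490256 ] 0.16816638939809417 ang of +y 123.54127825828424 mid [0.48453532 0.1182051 ]
[ 0.52075163 -0.17096486]
[ 0.54446513 -0.37596921]
[ 0.45739847 -0.38490261]
[ 0.43857454 -0.17987107]
[ 0.48857798 -0.27808297  0.104821    0.13709686  0.02842095  0.03015449] 6.00580089613419
[[-0.7 -0.6]
 [ 0.6  0.1]
 [ 0.8  0.9]
 [-0.6  2. ]
 [-3.  -3.4]
 [ 0.  -1.2]
 [ 0.7  2.1]
 [-0.1 -1.2]
 [ 0.9  0.4]
 [ 0.5 -0.6]]
```

```bash
cat >> h.py <<'E'
from scipy.spatial.transform import Rotation as R
from rig import observe
def down(yaw):
    c,s=np.cos(np.radians(yaw)),np.sin(np.radians(yaw)); return R.from_matrix([[c,s,0],[s,-c,0],[0,0,-1]])
def plan(wps,p=None,Rm=None):
    """wps: (xyz, yaw, rows); prints rows in tool units"""
    o=observe(); p=o["position"] if p is None else np.array(p); Rm=R.from_matrix(o["tool_rot"]) if Rm is None else Rm
    k=0
    for t,yaw,n in wps:
        t=np.array(t); rv=(Rm.inv()*down(yaw)).as_rotvec(); p0,R0=p,Rm
        for i in range(1,n+1):
            off=Rm.inv().apply(p0+(t-p0)*i/n-p)/.04; tr=np.degrees(rv)/n/6
            off=off.round(3);tr=tr.round(3); p=p+Rm.apply(off*.04); Rm=Rm*R.from_rotvec(np.radians(tr*6)); k+=1
            print(k,off.tolist(),tr.tolist())
E
python3 - <<'E'
from h import *
plan([([.17,-.523,.28],18,2),([.486,.116,.20],123.5,18)])
E
```

```text
1 [0.003, 0.002, -0.979] [-0.006, -0.001, -0.002]
2 [0.002, 0.002, -0.978] [-0.006, -0.001, -0.002]
3 [0.692, -0.708, 0.111] [0.0, -0.0, -0.977]
4 [0.76, -0.635, 0.111] [0.0, -0.0, -0.977]
5 [0.821, -0.553, 0.111] [0.0, -0.0, -0.977]
6 [0.874, -0.466, 0.111] [0.0, -0.0, -0.977]
7 [0.916, -0.375, 0.112] [0.0, -0.0, -0.977]
8 [0.95, -0.279, 0.111] [0.0, -0.0, -0.977]
9 [0.974, -0.18, 0.111] [0.0, -0.0, -0.977]
10 [0.986, -0.081, 0.111] [0.0, -0.0, -0.977]
11 [0.99, 0.021, 0.111] [0.0, -0.0, -0.977]
12 [0.983, 0.122, 0.111] [0.0, -0.0, -0.977]
13 [0.965, 0.222, 0.111] [0.0, -0.0, -0.977]
14 [0.937, 0.319, 0.111] [0.0, -0.0, -0.977]
15 [0.9, 0.413, 0.112] [0.0, -0.0, -0.977]
16 [0.853, 0.503, 0.111] [0.0, -0.0, -0.977]
17 [0.797, 0.587, 0.111] [0.0, -0.0, -0.977]
18 [0.733, 0.666, 0.111] [0.0, -0.0, -0.977]
19 [0.661, 0.737, 0.111] [0.0, -0.0, -0.977]
20 [0.583, 0.8, 0.111] [0.0, -0.0, -0.977]
```

Request:
drive_tool --offset '[[0,0,-0.98],[0,0,-0.98],[0.69,-0.71,0.11],[0.76,-0.63,0.11],[0.82,-0.55,0.11],[0.87,-0.47,0.11],[0.92,-0.37,0.11],[0.95,-0.28,0.11],[0.97,-0.18,0.11],[0.99,-0.08,0.11]]' --turn '[[0,0,0],[0,0,0],[0,0,-0.98],[0,0,-0.98],[0,0,-0.98],[0,0,-0.98],[0,0,-0.98],[0,0,-0.98],[0,0,-0.98],[0,0,-0.98]]' --hand '[1,1,1,1,1,1,1,1,1,1]'

```text
time_s: 1.35
position: [0.3103, -0.238, 0.2451]
tool_rot: [[0.419, 0.908, -0.0], [0.908, -0.419, 0.0], [0.0, -0.0, -1.0]]
ft_force: [-0.2, -0.2, -0.1]
grip_width: 0.0855
gripper_force: 0.0
```

Request:
drive_tool --offset '[[0.99,0.02,0.11],[0.98,0.12,0.11],[0.96,0.22,0.11],[0.94,0.32,0.11],[0.9,0.41,0.11],[0.85,0.5,0.11],[0.8,0.59,0.11],[0.73,0.67,0.11],[0.66,0.74,0.11],[0.58,0.8,0.11]]' --turn '[[0,0,-0.98],[0,0,-0.98],[0,0,-0.98],[0,0,-0.98],[0,0,-0.98],[0,0,-0.98],[0,0,-0.98],[0,0,-0.98],[0,0,-0.98],[0,0,-0.98]]' --hand '[1,1,1,1,1,1,1,1,1,1]'

```text
time_s: 2.6
position: [0.4846, 0.1174, 0.201]
tool_rot: [[-0.56, 0.829, -0.001], [0.829, 0.56, -0.0], [0.0, -0.001, -1.0]]
ft_force: [0.6, -0.5, 0.1]
grip_width: 0.0856
gripper_force: 0.0
```

```bash
python3 - <<'E'
from h import *
from rig import get_image
import cv2
o=observe();print(o["position"],o["tool_rot"].round(3).tolist(),o["ft_force"],o["time_s"],o["q"].round(1))
plan([([.486,.116,.10],123.5,3),([.486,.116,.006],123.5,5)])
im=get_image("scene");cv2.imwrite("pics/s1full.png",im);cv2.imwrite("pics/s1.png",cv2.resize(im[160:300,250:430],None,fx=4.2,fy=4.2,interpolation=cv2.INTER_CUBIC))
E
```

```text
[0.48460524 0.11740424 0.20100047] [[-0.56, 0.829, -0.001], [0.829, 0.56, -0.0], [0.0, -0.001, -1.0]] [ 0.56513161 -0.45480241  0.06100191] 2.6 [ -0.   16.7  82.3  -0.   81.  -34. ]
1 [-0.016, 0.004, 0.842] [-0.002, -0.001, 0.029]
2 [-0.017, 0.003, 0.841] [-0.002, -0.001, 0.029]
3 [-0.016, 0.003, 0.842] [-0.002, -0.001, 0.029]
4 [-0.0, 0.0, 0.47] [0.0, 0.0, 0.0]
5 [-0.0, 0.0, 0.47] [0.0, 0.0, 0.0]
6 [-0.0, 0.0, 0.47] [0.0, 0.0, 0.0]
7 [-0.0, 0.0, 0.47] [0.0, 0.0, 0.0]
8 [-0.0, 0.0, 0.47] [0.0, 0.0, 0.0]
```

View pics/s1.png

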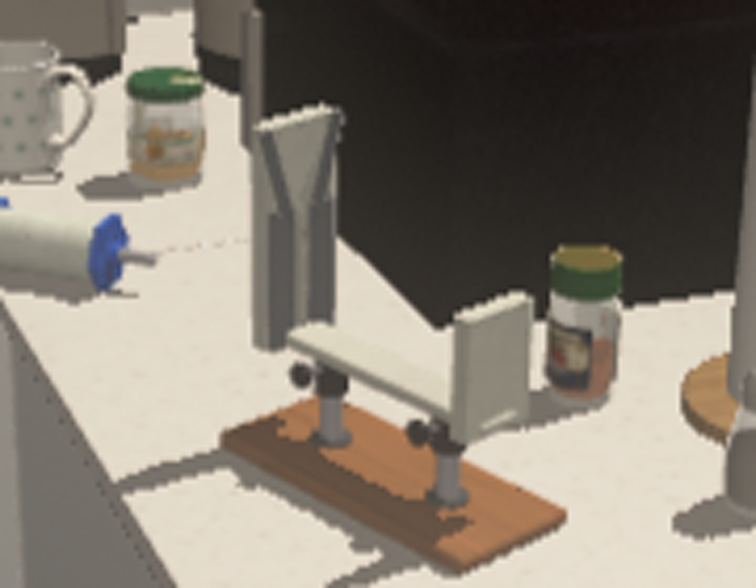

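The crop shows the stand unobstructed:
- **Foot top corners:** (222,437), (460,560), (567,514) and (313,400).
- **Slot throat (H+19):** (293,213) and (312,208).
- **Cheek tops:** slotted (258,132) and (335,108); plain outer (458,315) and (530,296).

I'll refit with these and start the descent onto the roll.

Request:
drive_tool --offset '[[-0.02,0,0.84],[-0.02,0,0.84],[-0.02,0,0.84],[0,0,0.47],[0,0,0.47],[0,0,0.47],[0,0,0.47],[0,0,0.47],[0,0,0.0],[0,0,0]]' --turn '[[0,0,0.03],[0,0,0.03],[0,0,0.03],[0,0,0],[0,0,0],[0,0,0],[0,0,0],[0,0,0],[0,0,0],[0,0,0]]' --hand '[1,1,1,1,1,1,1,1,1,1]'

```text
time_s: 3.9
position: [0.486, 0.1141, 0.0072]
tool_rot: [[-0.549, 0.836, 0.001], [0.836, 0.549, -0.0], [-0.0, 0.001, -1.0]]
ft_force: [0.2, 0.3, 0.5]
grip_width: 0.0853
gripper_force: 0.0
```

```bash
python3 - <<'E'
from h import *
from rig import get_image
import cv2
P=lambda L:(np.array(L)+.5)/4.2-.5+[250,160]
foot=[[.045,.105,.012],[.045,-.105,.012],[-.045,-.105,.012],[-.045,.105,.012]]
fp=np.array([[348.1,245.7],[420,239.3],[423.3,269.8],[350.7,274.5]])
def T(P,q):
    c,s=np.cos(q[2]),np.sin(q[2]);P=np.array(P,float)
    return np.c_[q[0]+c*P[:,0]-s*P[:,1],q[1]+s*P[:,0]+c*P[:,1],P[:,2]]
def res(q):
    H,w1,t=q[3:6]; r=[]
    r.append(.7*(proj("top",T(foot,q))-fp))
    r.append(proj("scene",T([foot[i] for i in(3,2,1,0)],q))-P([[222,437],[460,560],[567,514],[313,400]]))
    r.append(proj("scene",T([[-w1,-.075-t,H+.012],[w1,-.075-t,H+.012]],q))-P([[458,315],[530,296]]))
    r.append(proj("scene",T([[-.0225,.075,H+.078],[.0225,.075,H+.078],[-.007,.075,H+.019],[.007,.075,H+.019]],q))-P([[258,132],[335,108],[293,213],[312,208]]))
    return np.concatenate(r).ravel()
s=least_squares(res,[.45,-.15,0,.11,.02,.012],loss="soft_l1");print(s.x.round(4),np.degrees(s.x[2]));print(res(s.x).reshape(-1,2).round(1).tolist())
im=get_image("top");cv2.imwrite("pics/t2.png",cv2.resize(im[190:320,170:330],None,fx=4,fy=4,interpolation=cv2.INTER_CUBIC))
o=observe();print(o["position"],o["ft_force"])
E
```

```text
[ 0.4893 -0.2789  0.1149  0.1358  0.0274  0.0077] 6.581241331436034
[[-0.4, -0.3], [0.5, -0.4], [0.9, 0.2], [-0.0, 1.5], [-1.9, -0.8], [-0.5, 0.9], [0.3, -0.7], [2.3, -2.1], [0.3, 0.6], [-0.2, -1.3], [3.5, -1.4], [-1.0, 0.3], [-0.0, 0.5], [-0.3, 0.4]]
[0.4860746  0.114082   0.00731557] [-0.41433011  0.0105801   0.22676352]
```

View pics/t2.png

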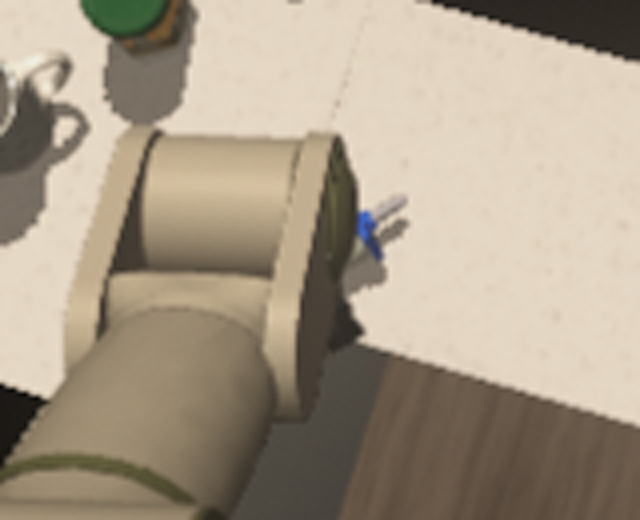

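The pin tip is still at about (271,240), so the roll hasn't moved. H comes out at the top of its range, about 0.131. Gripping now.

Request:
drive_tool --offset '[[0,0,0.05],[0,0,0],[0,0,0],[0,0,0],[0,0,0],[0,0,0],[0,0,0],[0,0,-0.25],[0,0,-0.25],[0,0,0]]' --turn '[[0,0,0],[0,0,0],[0,0,0],[0,0,0],[0,0,0],[0,0,0],[0,0,0],[0,0,0],[0,0,0],[0,0,0]]' --hand '[0.3,0.3,0.3,0.3,0.3,0.3,0.3,0.3,0.3,0.3]' --newtons 70

```text
time_s: 5.2
position: [0.4859, 0.114, 0.0253]
tool_rot: [[-0.549, 0.836, 0.001], [0.836, 0.549, -0.0], [-0.001, 0.001, -1.0]]
ft_force: [0.3, -0.1, -2.4]
grip_width: 0.032
gripper_force: 58.4
```

Request:
drive_tool --offset '[[0,0,-0.8],[0,0,-0.8],[0,0,-0.8],[0,0,-0.8],[0,0,-0.8],[0,0,-0.3],[0,0,0],[0,0,0],[0,0,0],[0,0,0]]' --turn '[[0,0,0],[0,0,0],[0,0,0],[0,0,0],[0,0,0],[0,0,0],[0,0,0],[0,0,0],[0,0,0],[0,0,0]]' --hand '[0.3,0.3,0.3,0.3,0.3,0.3,0.3,0.3,0.3,0.3]'

```text
time_s: 6.45
position: [0.4855, 0.1141, 0.1961]
tool_rot: [[-0.549, 0.836, -0.001], [0.836, 0.549, -0.0], [0.001, -0.001, -1.0]]
ft_force: [0.3, -0.1, -4.3]
grip_width: 0.0325
gripper_force: 59.1
```

```bash
python3 - <<'E'
from h import *
from rig import get_image
import cv2
o=observe();print(o["position"],o["ft_force"],o["wrist_torque"],o["grip_width"])
print(proj("scene",o["position"]))
im=get_image("scene");cv2.imwrite("pics/s3f.png",im);u,v=proj("scene",o["position"])[0].astype(int);print(u,v)
cv2.imwrite("pics/s3.png",cv2.resize(im[v-75:v+55,u-85:u+85],None,fx=4.5,fy=4.5,interpolation=cv2.INTER_CUBIC))
E
```

```text
[0.48549766 0.1140751  0.19608459] [ 0.33407143 -0.06502537 -4.31795126] [-0.01391145  0.03249607  0.03691155] 0.032517680167611154
[[259.67737724 163.74095473]]
259 163
```

View pics/s3.png

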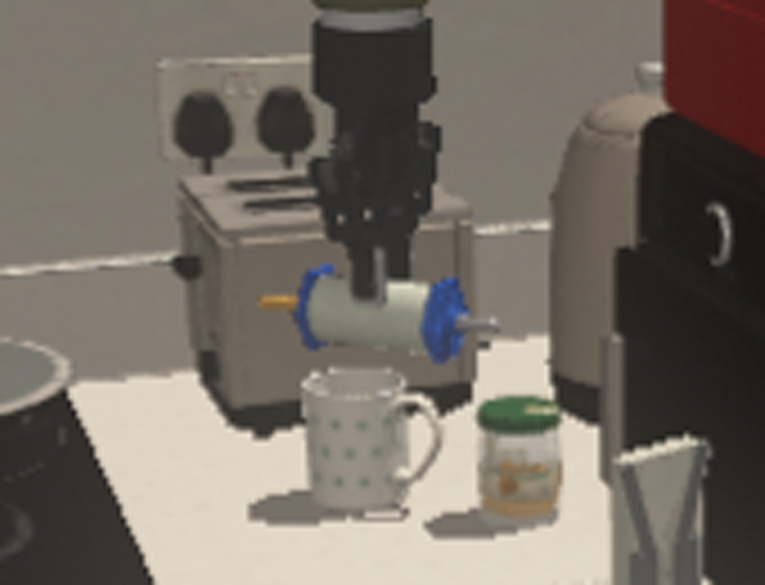

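The fingers hold the roll rather high, with a chord of about 32 mm. The plunger tip is at crop (260,302) and the pin tip at (497,326). I'll work out the roll's pose relative to the tool.

```bash
python3 - <<'E'
from h import *
from rig import env
print(env.hold_point_z)
o=observe();p=o["position"];d=o["tool_rot"][:,0]
uv=(np.array([[260,302],[497,326]])+.5)/4.5-.5+[174,88]
def f(q):
    s,z,pi,lat=q;dd=np.array([d[0]*np.cos(pi),d[1]*np.cos(pi),np.sin(pi)]);m=p+s*d+[0,0,z]+lat*o["tool_rot"][:,1]
    return (proj("scene",[m+.09*dd,m-.083*dd])-uv).ravel()
r=least_squares(f,[0,0,0,0]);print(r.x,r.cost)
r=least_squares(lambda q:f([*q,0]),[0,0,0]);print(r.x,f([*r.x,0]))
E
```

```text
0.0187
[ 0.00965252  0.01480213 -0.01241095  0.01098677] 3.6350710512584224e-27
[ 0.00372307  0.01828686 -0.01361567] [-0.22436224  0.01770935  0.20661895 -0.00803791]
```

```bash
python3 - <<'E'
from h import *
plan([([.4855,.114,.256],123.2,2),([.493,-.306,.256],96.4,14)])
E
```

```text
1 [-0.0, -0.001, -0.747] [-0.003, -0.002, 0.007]
2 [-0.0, -0.002, -0.748] [-0.003, -0.002, 0.007]
3 [-0.635, -0.399, 0.0] [-0.0, -0.0, 0.319]
4 [-0.648, -0.378, 0.0] [-0.0, -0.0, 0.319]
5 [-0.66, -0.356, 0.0] [-0.0, -0.0, 0.319]
6 [-0.672, -0.334, 0.0] [-0.0, -0.0, 0.319]
7 [-0.682, -0.312, 0.0] [-0.0, -0.0, 0.319]
8 [-0.693, -0.288, 0.0] [-0.0, -0.0, 0.319]
9 [-0.702, -0.265, 0.0] [-0.0, -0.0, 0.319]
10 [-0.71, -0.241, 0.0] [-0.0, -0.0, 0.319]
11 [-0.718, -0.218, 0.0] [-0.0, -0.0, 0.319]
12 [-0.724, -0.193, 0.0] [-0.0, -0.0, 0.319]
13 [-0.731, -0.169, 0.0] [-0.0, -0.0, 0.319]
14 [-0.736, -0.145, 0.0] [-0.0, -0.0, 0.319]
15 [-0.741, -0.12, 0.0] [-0.0, -0.0, 0.319]
16 [-0.744, -0.095, 0.0] [-0.0, -0.0, 0.319]
```

Request:
drive_tool --offset '[[0,0,-0.75],[0,0,-0.75],[-0.64,-0.4,0],[-0.65,-0.38,0],[-0.66,-0.36,0],[-0.67,-0.33,0],[-0.68,-0.31,0],[-0.69,-0.29,0],[-0.7,-0.26,0],[-0.71,-0.24,0]]' --turn '[[0,0,0],[0,0,0],[0,0,0.32],[0,0,0.32],[0,0,0.32],[0,0,0.32],[0,0,0.32],[0,0,0.32],[0,0,0.32],[0,0,0.32]]' --hand '[0.3,0.3,0.3,0.3,0.3,0.3,0.3,0.3,0.3,0.3]'

```text
time_s: 7.75
position: [0.4903, -0.1268, 0.2565]
tool_rot: [[-0.307, 0.952, -0.0], [0.952, 0.307, 0.0], [0.0, -0.0, -1.0]]
ft_force: [1.1, -0.2, -2.6]
grip_width: 0.0323
gripper_force: 59.1
```

Request:
drive_tool --offset '[[-0.72,-0.22,0],[-0.72,-0.19,0],[-0.73,-0.17,0],[-0.74,-0.14,0],[-0.74,-0.12,0],[-0.74,-0.1,0],[0,0,0],[0,0,0],[0,0,0],[0,0,0]]' --turn '[[0,0,0.32],[0,0,0.32],[0,0,0.32],[0,0,0.32],[0,0,0.32],[0,0,0.32],[0,0,0],[0,0,0],[0,0,0],[0,0,0]]' --hand '[0.3,0.3,0.3,0.3,0.3,0.3,0.3,0.3,0.3,0.3]'

```text
time_s: 9.0
position: [0.4937, -0.305, 0.2569]
tool_rot: [[-0.112, 0.994, 0.0], [0.994, 0.112, -0.0], [-0.0, 0.0, -1.0]]
ft_force: [0.8, -0.7, -2.5]
grip_width: 0.0327
gripper_force: 59.1
```

```bash
python3 - <<'E'
from h import *
from rig import get_image
import cv2
o=observe();print(o["position"],o["ft_force"],o["wrist_torque"],o["tool_rot"][:,0])
plan([([.493,-.3065,.16],96.4,4)])
im=get_image("scene");cv2.imwrite("pics/s4f.png",im)
A=cv2.resize(im[120:270,270:400],None,fx=4,fy=4,interpolation=cv2.INTER_CUBIC)
cv2.imwrite("pics/s4.png",A)
E
```

```text
[ 0.49372367 -0.30499742  0.25686519] [ 0.77184911 -0.67843878 -2.47874933] [-0.00262733 -0.00750665 -0.0205454 ] [-1.12349331e-01  9.93668758e-01 -1.64443284e-04]
1 [-0.009, -0.006, 0.605] [0.001, 0.0, 0.002]
2 [-0.008, -0.005, 0.606] [0.001, 0.0, 0.002]
3 [-0.009, -0.006, 0.605] [0.001, 0.0, 0.002]
4 [-0.009, -0.005, 0.606] [0.001, 0.0, 0.002]
```

View pics/s4.png

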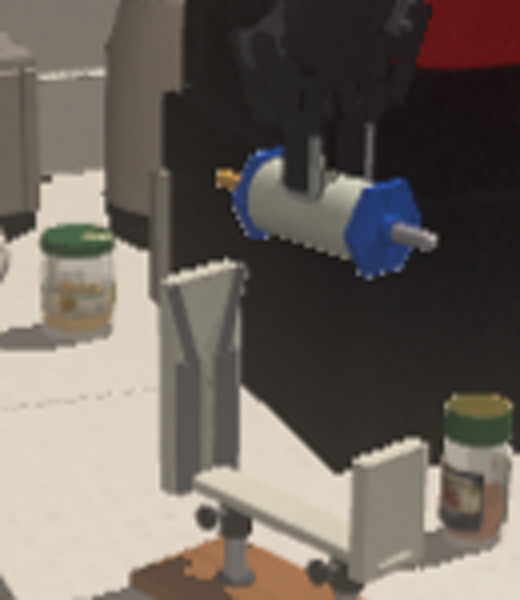

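The spindle is above the stand, with the plunger tip at crop (218,178) and the pin tip at (437,241). The slot throat is at about (209,357). I'll measure the roll against the stand in this same camera and descend partway.

```bash
python3 - <<'E'
from h import *
o=observe();p=o["position"];d=o["tool_rot"][:,0]
uv=(np.array([[218,178],[437,241]])+.5)/4-.5+[270,120]
def f(q):
    s,z,pi,lat=q;dd=np.array([d[0]*np.cos(pi),d[1]*np.cos(pi),np.sin(pi)]);m=p+s*d+[0,0,z]+lat*o["tool_rot"][:,1]
    return (proj("scene",[m+.09*dd,m-.083*dd])-uv).ravel()
r=least_squares(f,[0,0,0,0]);print(r.x)
r=least_squares(lambda q:f([*q,0]),[0,0,0]);print(r.x,f([*r.x,0]))
E
```

```text
[-0.0151362   0.02741543 -0.02403486 -0.01741041]
[ 0.00198193  0.01983876 -0.01968523] [ 0.63220714 -0.00538811 -0.51263759 -0.01637671]
```

Request:
drive_tool --offset '[[-0.01,-0.01,0.6],[-0.01,-0.01,0.6],[-0.01,0,0.6],[-0.01,0,0.4],[0,0,0],[0,0,0],[0,0,0],[0,0,0],[0,0,0],[0,0,0]]' --turn '[[0,0,0],[0,0,0],[0,0,0],[0,0,0],[0,0,0],[0,0,0],[0,0,0],[0,0,0],[0,0,0],[0,0,0]]' --hand '[0.3,0.3,0.3,0.3,0.3,0.3,0.3,0.3,0.3,0.3]'

```text
time_s: 10.3
position: [0.493, -0.3073, 0.1687]
tool_rot: [[-0.111, 0.994, 0.0], [0.994, 0.111, -0.0], [-0.0, 0.0, -1.0]]
ft_force: [-0.1, 0.3, -3.0]
grip_width: 0.0325
gripper_force: 59.1
```

Request:
drive_tool --offset '[[0.07,0,0],[0.07,0,0],[0.07,0,0],[0.07,0,0],[0.07,0,0],[0.07,0,0],[0.07,0,0],[0.07,0,0],[0.06,0,0],[0,0,0]]' --turn '[[0,0,0],[0,0,0],[0,0,0],[0,0,0],[0,0,0],[0,0,0],[0,0,0],[0,0,0],[0,0,0],[0,0,0]]' --hand '[0.3,0.3,0.3,0.3,0.3,0.3,0.3,0.3,0.3,0.3]'

```text
time_s: 11.55
position: [0.4903, -0.2829, 0.1688]
tool_rot: [[-0.111, 0.994, 0.0], [0.994, 0.111, -0.001], [-0.001, 0.0, -1.0]]
ft_force: [-0.6, -5.4, -2.6]
grip_width: 0.0327
gripper_force: 59.2
```

Request:
drive_tool --offset '[[0.06,0,0],[0.06,0,0],[0.06,0,0],[0.06,0,0],[0.06,0,0],[0.05,0,0],[0,0,0],[0,0,0],[0,0,0],[0,0,0]]' --turn '[[0,0,0],[0,0,0],[0,0,0],[0,0,0],[0,0,0],[0,0,0],[0,0,0],[0,0,0],[0,0,0],[0,0,0]]' --hand '[0.3,0.3,0.3,0.3,0.3,0.3,0.3,0.3,0.3,0.3]'

```text
time_s: 12.8
position: [0.4889, -0.2702, 0.1691]
tool_rot: [[-0.111, 0.994, 0.001], [0.994, 0.111, -0.003], [-0.003, 0.001, -1.0]]
ft_force: [-0.2, -9.5, -1.5]
grip_width: 0.0327
gripper_force: 59.5
```

Request:
drive_tool --offset '[[0.04,0,0],[0,0,0.06],[0,0,0.06],[0,0,0.06],[0,0,0.06],[0,0,0.06],[0,0,0.06],[0,0,0.06],[0,0,0.06],[0,0,0]]' --turn '[[0,0,0],[0,0,0],[0,0,0],[0,0,0],[0,0,0],[0,0,0],[0,0,0],[0,0,0],[0,0,0],[0,0,0]]' --hand '[0.3,0.3,0.3,0.3,0.3,0.3,0.3,0.3,0.3,0.3]'

```text
time_s: 14.05
position: [0.4891, -0.2688, 0.1501]
tool_rot: [[-0.111, 0.994, 0.002], [0.994, 0.111, -0.003], [-0.004, 0.002, -1.0]]
ft_force: [0.6, -8.9, -1.1]
grip_width: 0.0322
gripper_force: 60.3
```

Request:
drive_tool --offset '[[0,0,0.03],[0,0,0.03],[0,0,0.03],[0,0,0.03],[0,0,0.03],[0,0,0.03],[0,0,0.03],[0,0,0.03],[0,0,0.03],[0,0,0]]' --turn '[[0,0,0],[0,0,0],[0,0,0],[0,0,0],[0,0,0],[0,0,0],[0,0,0],[0,0,0],[0,0,0],[0,0,0]]' --hand '[0.3,0.3,0.3,0.3,0.3,0.3,0.3,0.3,0.3,0.3]'

```text
time_s: 15.3
position: [0.4891, -0.2689, 0.1394]
tool_rot: [[-0.111, 0.994, 0.002], [0.994, 0.111, -0.004], [-0.004, 0.002, -1.0]]
ft_force: [1.1, -9.6, -0.2]
grip_width: 0.0325
gripper_force: 60.2
```

```bash
python3 - <<'E'
from rig import get_image
import cv2
im=get_image("scene");cv2.imwrite("pics/s5.png",cv2.resize(im[170:270,290:400],None,fx=6,fy=6,interpolation=cv2.INTER_CUBIC))
E
```

```text
(no output)
```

View pics/s5.png

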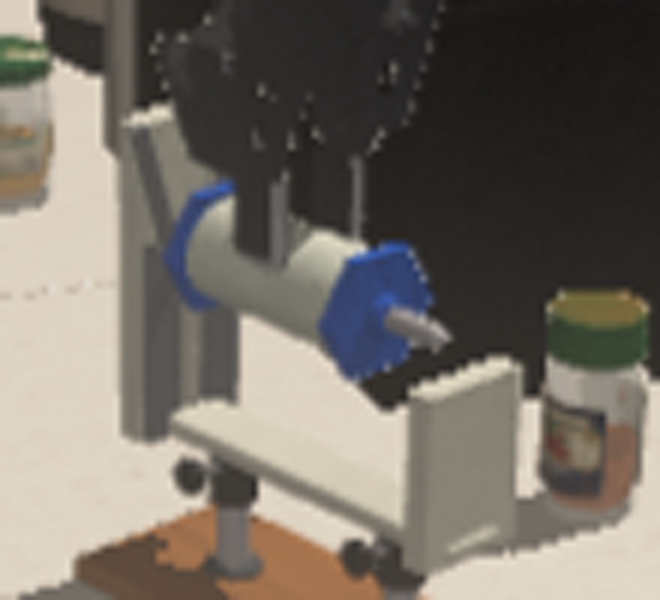

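The pin tip, at about (448,338), is just inside and above the plain cheek, and the plunger is in the flare. I'll keep descending slowly.

Request:
drive_tool --offset '[[0,0,0.02],[0,0,0.02],[0,0,0.02],[0,0,0.02],[0,0,0.02],[0,0,0.02],[0,0,0.02],[0,0,0.02],[0,0,0],[0,0,0]]' --turn '[[0,0,0],[0,0,0],[0,0,0],[0,0,0],[0,0,0],[0,0,0],[0,0,0],[0,0,0],[0,0,0],[0,0,0]]' --hand '[0.3,0.3,0.3,0.3,0.3,0.3,0.3,0.3,0.3,0.3]'

```text
time_s: 16.6
position: [0.4898, -0.269, 0.1333]
tool_rot: [[-0.111, 0.994, 0.004], [0.994, 0.111, -0.004], [-0.004, 0.003, -1.0]]
ft_force: [3.6, -8.9, -0.1]
grip_width: 0.0326
gripper_force: 60.7
```

Request:
drive_tool --offset '[[0,0.02,0],[0,0.02,0],[0,0.02,0],[0,0,0],[0,0,0.02],[0,0,0.02],[0,0,0.02],[0,0,0],[0,0,0],[0,0,0]]' --turn '[[0,0,0],[0,0,0],[0,0,0],[0,0,0],[0,0,0],[0,0,0],[0,0,0],[0,0,0],[0,0,0],[0,0,0]]' --hand '[0.3,0.3,0.3,0.3,0.3,0.3,0.3,0.3,0.3,0.3]'

```text
time_s: 17.85
position: [0.4915, -0.2686, 0.1306]
tool_rot: [[-0.111, 0.994, 0.002], [0.994, 0.111, -0.004], [-0.004, 0.002, -1.0]]
ft_force: [0.8, -9.0, 0.1]
grip_width: 0.0322
gripper_force: 60.2
```

Request:
drive_tool --offset '[[0,0.01,0],[0,0.01,0.02],[0,0,0.02],[0,0,0.02],[0,0,0.02],[0,0,0.02],[0,0,0.0],[0,0,0],[0,0,0],[0,0,0]]' --turn '[[0,0,0],[0,0,0],[0,0,0],[0,0,0],[0,0,0],[0,0,0],[0,0,0],[0,0,0],[0,0,0],[0,0,0]]' --hand '[0.3,0.3,0.3,0.3,0.3,0.3,0.3,0.3,0.3,0.3]'

```text
time_s: 19.1
position: [0.4923, -0.2686, 0.1266]
tool_rot: [[-0.111, 0.994, 0.002], [0.994, 0.111, -0.004], [-0.004, 0.002, -1.0]]
ft_force: [1.3, -9.9, -1.0]
grip_width: 0.0321
gripper_force: 60.1
```

Request:
drive_tool --offset '[[0,0.01,0],[0,0.01,0.02],[0,0,0.02],[0,0,0.02],[0,0,0.02],[0,0,0.02],[0,0,0.0],[0,0,0],[0,0,0],[0,0,0]]' --turn '[[0,0,0],[0,0,0],[0,0,0],[0,0,0],[0,0,0],[0,0,0],[0,0,0],[0,0,0],[0,0,0],[0,0,0]]' --hand '[0.3,0.3,0.3,0.3,0.3,0.3,0.3,0.3,0.3,0.3]'

```text
time_s: 20.35
position: [0.4931, -0.2685, 0.1226]
tool_rot: [[-0.111, 0.994, 0.002], [0.994, 0.111, -0.004], [-0.004, 0.002, -1.0]]
ft_force: [0.8, -9.1, -0.2]
grip_width: 0.0325
gripper_force: 60.1
```

Request:
drive_tool --offset '[[0,0,0.02],[0,0,0.02],[0,0,0.02],[0,0,0.02],[0,0,0.02],[0,0,0],[0,0,0],[0,0,0],[0,0,0],[0,0,0]]' --turn '[[0,0,0],[0,0,0],[0,0,0],[0,0,0],[0,0,0],[0,0,0],[0,0,0],[0,0,0],[0,0,0],[0,0,0]]' --hand '[0.3,0.3,0.3,0.3,0.3,0.3,0.3,0.3,0.3,0.3]'

```text
time_s: 21.6
position: [0.4928, -0.2677, 0.1181]
tool_rot: [[-0.111, 0.994, 0.001], [0.994, 0.111, -0.002], [-0.002, 0.001, -1.0]]
ft_force: [1.1, -7.3, -2.6]
grip_width: 0.0325
gripper_force: 59.4
```

The force fell by about 2 N, so the nose is dropping into the cup. I'll lower gently until it rests there.

Request:
drive_tool --offset '[[0,0,0.02],[0,0,0.02],[0,0,0.02],[0,0,0.01],[0,0,0],[0,0,0],[0,0,0],[0,0,0],[0,0,0],[0,0,0]]' --turn '[[0,0,0],[0,0,0],[0,0,0],[0,0,0],[0,0,0],[0,0,0],[0,0,0],[0,0,0],[0,0,0],[0,0,0]]' --hand '[0.3,0.3,0.3,0.3,0.3,0.3,0.3,0.3,0.3,0.3]'

```text
time_s: 22.85
position: [0.4929, -0.2678, 0.1155]
tool_rot: [[-0.111, 0.994, 0.001], [0.994, 0.111, -0.002], [-0.002, 0.001, -1.0]]
ft_force: [1.3, -8.1, -1.3]
grip_width: 0.0326
gripper_force: 59.6
```

Request:
drive_tool --offset '[[0,0,0.02],[0,0,0.02],[0,0,0],[0,0,0],[0,0,0],[0,0,0],[0,0,0],[0,0,0],[0,0,0],[0,0,0]]' --turn '[[0,0,0],[0,0,0],[0,0,0],[0,0,0],[0,0,0],[0,0,0],[0,0,0],[0,0,0],[0,0,0],[0,0,0]]' --hand '[0.3,0.3,0.3,0.3,0.3,0.3,0.3,0.3,0.3,0.3]'

```text
time_s: 24.1
position: [0.4929, -0.2678, 0.114]
tool_rot: [[-0.111, 0.994, 0.001], [0.994, 0.111, -0.002], [-0.002, 0.001, -1.0]]
ft_force: [0.7, -8.3, -1.9]
grip_width: 0.0325
gripper_force: 59.8
```

Request:
drive_tool --offset '[[0,0,0.02],[0,0,0.02],[0,0,0],[0,0,0],[0,0,0],[0,0,0],[0,0,0],[0,0,0],[0,0,0],[0,0,0]]' --turn '[[0,0,0],[0,0,0],[0,0,0],[0,0,0],[0,0,0],[0,0,0],[0,0,0],[0,0,0],[0,0,0],[0,0,0]]' --hand '[0.3,0.3,0.3,0.3,0.3,0.3,0.3,0.3,0.3,0.3]'

```text
time_s: 25.35
position: [0.493, -0.2679, 0.1123]
tool_rot: [[-0.111, 0.994, 0.002], [0.994, 0.111, -0.002], [-0.003, 0.001, -1.0]]
ft_force: [1.3, -7.5, -1.5]
grip_width: 0.0324
gripper_force: 59.8
```

Request:
drive_tool --offset '[[0,0,0.02],[0,0,0.02],[0,0,0],[0,0,0],[0,0,0],[0,0,0],[0,0,0],[0,0,0],[0,0,0],[0,0,0]]' --turn '[[0,0,0],[0,0,0],[0,0,0],[0,0,0],[0,0,0],[0,0,0],[0,0,0],[0,0,0],[0,0,0],[0,0,0]]' --hand '[0.3,0.3,0.3,0.3,0.3,0.3,0.3,0.3,0.3,0.3]'

```text
time_s: 26.6
position: [0.493, -0.2679, 0.1108]
tool_rot: [[-0.111, 0.994, 0.002], [0.994, 0.111, -0.002], [-0.003, 0.001, -1.0]]
ft_force: [1.7, -8.4, -1.8]
grip_width: 0.0327
gripper_force: 59.9
```

```bash
python3 - <<'E'
from rig import get_image,observe
import cv2
o=observe();print(o["ft_force"],o["wrist_torque"])
im=get_image("scene");cv2.imwrite("pics/s6f.png",im);cv2.imwrite("pics/s6.png",cv2.resize(im[170:270,290:400],None,fx=6,fy=6,interpolation=cv2.INTER_CUBIC))
E
```

```text
[ 1.71043891 -8.39512648 -1.76143319] [-1.2762687  -0.23261534 -0.04805845]
```

View pics/s6.png

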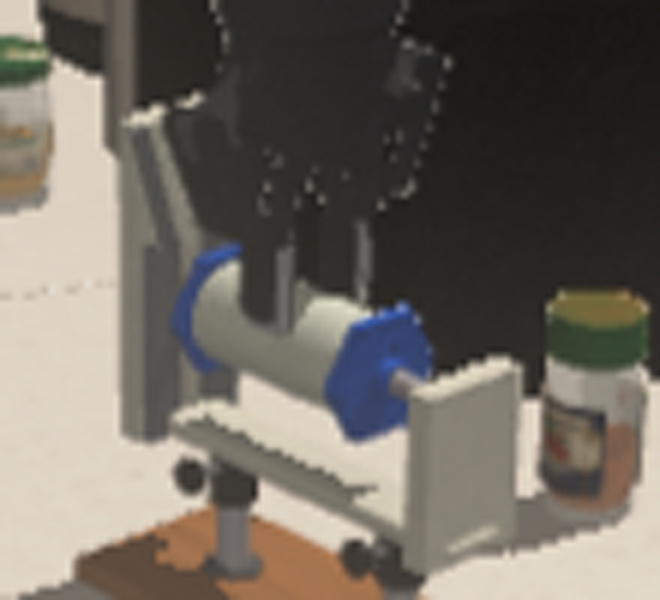

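```bash
python3 - <<'E'
from h import *
o=observe();p=o["position"];d=o["tool_rot"][:,0]
c=lambda P:((proj("scene",P)-[290,170]+.5)*6-.5).round(0).tolist()
for z in(.016,.019,.022):
    m=p+.0028*d+[0,0,z]
    print(z,"collar",c(m-.055*d),"pintip",c(m-.083*d),"plflange",c(m+.042*d))
q=[.493,-.2789,.1149]; 
co,si=np.cos(q[2]),np.sin(q[2]);T=lambda x,y,z:[q[0]+co*x-si*y,q[1]+si*x+co*y,z]
for H in(.126,.130,.134): print(H,"plain top in/out",[c(T(x,y,H+.012)) for x,y in((-.0274,-.075),(.0274,-.075),(-.0274,-.083),(.0274,-.083))],"throat",c(T(-.007,.075,H+.019)),"flaretop",c(T(-.0225,.075,H+.078)),"bar", c(T(-.015,.07,H-.053)),"cup",c(T(0,-.075,H)))
E
```

```text
0.016 collar [[398.0, 388.0]] pintip [[449.0, 410.0]] plflange [[232.0, 317.0]]
0.019 collar [[398.0, 381.0]] pintip [[449.0, 403.0]] plflange [[232.0, 310.0]]
0.022 collar [[398.0, 374.0]] pintip [[449.0, 396.0]] plflange [[232.0, 304.0]]
0.126 plain top in/out [[[409.0, 409.0]], [[508.0, 370.0]], [[424.0, 415.0]], [[523.0, 376.0]]] throat [[186.0, 268.0]] flaretop [[157.0, 142.0]] bar [[179.0, 435.0]] cup [[458.0, 418.0]]
0.13 plain top in/out [[[409.0, 399.0]], [[508.0, 361.0]], [[424.0, 405.0]], [[523.0, 367.0]]] throat [[186.0, 259.0]] flaretop [[157.0, 132.0]] bar [[179.0, 426.0]] cup [[458.0, 408.0]]
0.134 plain top in/out [[[409.0, 389.0]], [[509.0, 351.0]], [[424.0, 396.0]], [[524.0, 358.0]]] throat [[186.0, 250.0]] flaretop [[157.0, 123.0]] bar [[179.0, 418.0]] cup [[458.0, 399.0]]
```

The spindle axis sits at about H-2 and the pin is lined up just inside the plain cheek's cup. I'll now let the spring drive the pin across.

Request:
drive_tool --offset '[[-0.02,0,0],[-0.02,0,0],[-0.02,0,0],[-0.02,0,0],[-0.02,0,0],[-0.02,0,0],[-0.02,0,0],[-0.02,0,0],[-0.02,0,0],[-0.02,0,0]]' --turn '[[0,0,0],[0,0,0],[0,0,0],[0,0,0],[0,0,0],[0,0,0],[0,0,0],[0,0,0],[0,0,0],[0,0,0]]' --hand '[0.3,0.3,0.3,0.3,0.3,0.3,0.3,0.3,0.3,0.3]'

```text
time_s: 27.9
position: [0.4934, -0.2747, 0.1104]
tool_rot: [[-0.111, 0.994, 0.0], [0.994, 0.111, -0.0], [-0.0, 0.0, -1.0]]
ft_force: [-0.2, -3.7, 0.9]
grip_width: 0.0326
gripper_force: 60.5
```

Request:
drive_tool --offset '[[0,0,-0.02],[0,0,-0.02],[0,0,0],[0,0,0],[-0.02,0,0],[-0.02,0,0],[0,0,0],[0,0,0],[0,0,0],[0,0,0]]' --turn '[[0,0,0],[0,0,0],[0,0,0],[0,0,0],[0,0,0],[0,0,0],[0,0,0],[0,0,0],[0,0,0],[0,0,0]]' --hand '[0.3,0.3,0.3,0.3,0.3,0.3,0.3,0.3,0.3,0.3]'

```text
time_s: 29.15
position: [0.4935, -0.2762, 0.1118]
tool_rot: [[-0.111, 0.994, 0.0], [0.994, 0.111, 0.0], [0.0, 0.0, -1.0]]
ft_force: [1.7, -4.3, -2.8]
grip_width: 0.0327
gripper_force: 59.3
```

Request:
drive_tool --offset '[[-0.02,0,0],[-0.02,0,0],[-0.02,0,0],[-0.02,0,0],[0,0,0],[0,0,0],[0,0,0],[0,0,0],[0,0,0],[0,0,0]]' --turn '[[0,0,0],[0,0,0],[0,0,0],[0,0,0],[0,0,0],[0,0,0],[0,0,0],[0,0,0],[0,0,0],[0,0,0]]' --hand '[0.3,0.3,0.3,0.3,0.3,0.3,0.3,0.3,0.3,0.3]'

```text
time_s: 30.4
position: [0.4939, -0.2793, 0.1118]
tool_rot: [[-0.112, 0.994, -0.0], [0.994, 0.112, 0.0], [0.0, -0.0, -1.0]]
ft_force: [1.3, -1.6, -2.5]
grip_width: 0.0327
gripper_force: 59.4
```

Request:
drive_tool --offset '[[-0.02,0,0],[-0.02,0,0],[0,0,0],[0,0,0],[0,0,0],[0,0,0],[0,0,0],[0,0,0],[0,0,0],[0,0,0]]' --turn '[[0,0,0],[0,0,0],[0,0,0],[0,0,0],[0,0,0],[0,0,0],[0,0,0],[0,0,0],[0,0,0],[0,0,0]]' --hand '[0.3,0.3,0.3,0.3,0.3,0.3,0.3,0.3,0.3,0.3]'

```text
time_s: 31.65
position: [0.4939, -0.2797, 0.1117]
tool_rot: [[-0.112, 0.994, -0.001], [0.994, 0.112, 0.003], [0.003, -0.0, -1.0]]
ft_force: [0.5, 5.9, -0.7]
grip_width: 0.0324
gripper_force: 60.4
```

```bash
python3 - <<'E'
from rig import get_image,observe
import cv2
o=observe();print(o["ft_force"],o["wrist_torque"])
im=get_image("scene");cv2.imwrite("pics/s7.png",cv2.resize(im[170:270,290:400],None,fx=6,fy=6,interpolation=cv2.INTER_CUBIC))
E
```

```text
[ 0.50274791  5.90933633 -0.71871996] [ 0.90310052 -0.10967176 -0.07752311]
```

View pics/s7.png

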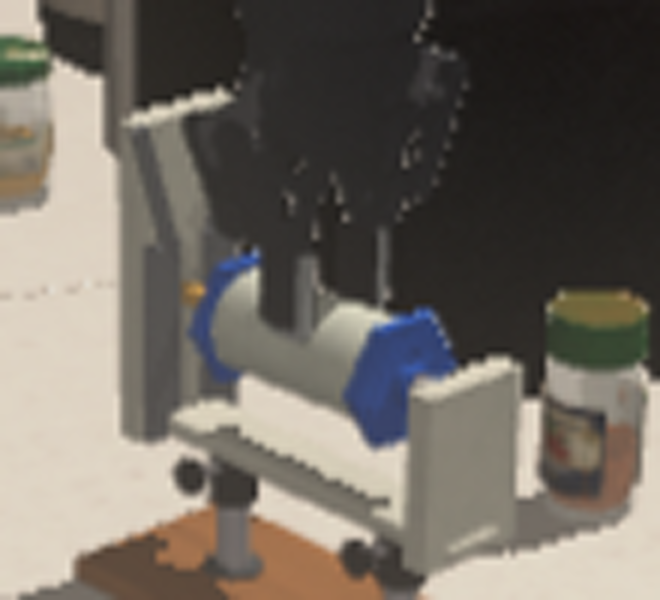

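Stiff contact after about 12 mm of travel means the pin is at the bottom of its cup. The plunger is visible in the slot at about (195,292). I'll back off, lower slightly and open.

Request:
drive_tool --offset '[[0.015,0,0],[0,0,0.02],[0,0,0],[0,0,0],[0,0,0],[0,0,0],[0,0,0],[0,0,0],[0,0,0],[0,0,0]]' --turn '[[0,0,0],[0,0,0],[0,0,0],[0,0,0],[0,0,0],[0,0,0],[0,0,0],[0,0,0],[0,0,0],[0,0,0]]' --hand '[0.3,0.3,0.3,0.3,0.36,0.42,0.5,0.6,0.7,0.8]'

```text
time_s: 32.95
position: [0.494, -0.2806, 0.111]
tool_rot: [[-0.111, 0.994, 0.0], [0.994, 0.111, -0.0], [-0.0, 0.0, -1.0]]
ft_force: [0.8, 0.2, -0.3]
grip_width: 0.0685
gripper_force: 0.0
```

Released. Retreating straight up with the hand fully open.

Request:
drive_tool --offset '[[0,0,0],[0,0,0],[0,0,-0.1],[0,0,-0.2],[0,0,-0.4],[0,0,-0.6],[0,0,-0.8],[0,0,-0.8],[0,0,-0.6],[0,0,-0.3]]' --turn '[[0,0,0],[0,0,0],[0,0,0],[0,0,0],[0,0,0],[0,0,0],[0,0,0],[0,0,0],[0,0,0],[0,0,0]]' --hand '[1,1,1,1,1,1,1,1,1,1]'

```text
time_s: 34.2
position: [0.4942, -0.2805, 0.2647]
tool_rot: [[-0.112, 0.994, 0.002], [0.994, 0.112, -0.002], [-0.002, 0.002, -1.0]]
ft_force: [1.0, 0.1, -0.1]
grip_width: 0.0858
gripper_force: 0.0
```

```bash
python3 - <<'E'
from rig import get_image,observe
import cv2
print(observe()["position"])
im=get_image("scene");cv2.imwrite("pics/s8.png",cv2.resize(im[170:270,290:400],None,fx=6,fy=6,interpolation=cv2.INTER_CUBIC))
E
```

```text
[ 0.49415838 -0.28054564  0.26474758]
```

View pics/s8.png

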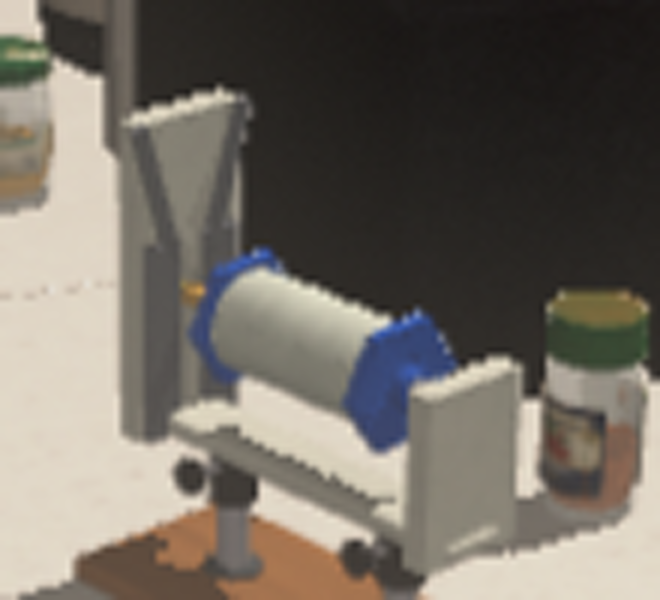

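The roll hangs level between the cups: the flanges are centred at about (237,318) and (400,383), and the plunger is in the slot at (190,292). The robot is clear, so I'm handing in.

```bash
python3 - <<'E'
from rig import env
print(env.close_job())
E
```

```text
the job is handed in; nothing more can be done
None
```

The roll is back in its stand, hanging about level with the plunger and pin in their cups by force readings and the last picture; the job is handed in at about 34 s, and no verdict was shown.

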